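# Hang the canapé shelf on its slotted stand

## Task

Two slotted canapé stands are on the dining table; one already has its little brass shelf. Take the loose brass shelf with the two hooked tabs, put its tabs through the two slots of the empty stand and push it down until the tabs are locked fully home behind the board and the shelf hangs level. Leave the small brass tray, which has no tabs, standing where it is.

Things in the scene. Friction and masses are not known exactly. Their poses are not given: they have to be found in the camera images.
- shelf: Loose brass shelf, 0.25-0.5 kg, standing on the table the way up it is to hang. Origin: middle of the lower edge of its back face; +x from there out along the ledge, y sideways, z up. Ledge 110 (x) by 110 (y) mm, 6 thick, front lip 12 high; back plate 110 wide, 4 thick, 64 high.
- shelf_fin (a point): Top middle of the shelf's upright dark wooden fin, to grip it by: x = 62, y = 0, z = 90 mm in the shelf's frame. The fin is 50 mm long along x, 16 thick along y, and rises from the 6 mm ledge; apart from it and the back plate nothing on the ledge is above 12 mm.
- shelf_tabs (a point): Midway between the shelf's two tabs, at x = 0, y = 0, z = 50 mm in its frame. Tabs at y = -30 and +30, 14 wide, stand out to x = -23: an arm (underside z = 50, top z = 60) with a lip at its end hanging to z = 34. The lip slants: gap from back face to lip 19 at the bottom, 9 at the arm.
- stand: Empty stand, fixed: upright wooden board 140 mm wide (y), 6 thick, 198 high, on a foot 12 high reaching 90 in front, 60 behind. Origin: on the table under the middle of the board's front face; +x square out of that face, roughly away from the robot; z up. The shelf comes from +x, its axes along the stand's. A twin with a shelf (ledge 85 deep) hung on it stands 280-410 away, left or right.
- slots (a point): Midway between the stand's two slots, on the front face, at their bottom edge (z = 140 mm). Slots at y = -30 and +30, 34 wide, z = 140 to 186. Tabs go in with shelf origin at z = 108-124 in the stand's frame, until it is at x = 0-13 (0: plate on board); then straight down, no catch or spring, a few N, till the arms rest on the slot bottoms: origin z = 90, x = 0-3, y within 10 of 0.
- tray: The small brass tray to be left alone: 100 (x) by 90 (y), 22 high rim all round, with the same 16 thick wooden fin in its middle, 90 high, and no back plate or tabs. Origin: centre of its underside.
Things that resemble listed ones, but are neither listed nor needed, are in the scene too. Leave any blue look-alike of the shelf alone.

How it is judged (in metres and radians):
At the end, for the whole second after the job is handed in: The shelf hangs at rest on the empty stand with both tabs locked down in the slots: its origin, in the stand's frame, within -8 to 12 mm in x, 15 mm of the middle in y and at 80 to 98 mm height, within about 8.5 degrees of upright and 10 degrees of the stand's own direction (x of shelf in the frame of stand between -0.008 and 0.012 m and y of shelf in the frame of stand between -0.015 and 0.015 m and z of shelf in the frame of stand between 0.08 and 0.098 m and angle between shelf's own z axis and vertical below 0.15 rad and angle between the x axis of shelf and the x axis of stand, either way round below 0.17 rad and linear speed of shelf below 0.02 m/s); the robot touches nothing.
It fails at once if the small tray is pushed more than 30 mm from its place or tipped over (distance of tray from where it was at the start of the episode above 0.03 m or angle between tray's own z axis and vertical above 0.4 rad).
It also fails if it takes over 48 s, if anything falls off the work surface, if the arm or the gripper's body presses on something with over 40 N, if the wrist force passes 120 N, or if a joint passes its speed limit or range.

## Robot

A 6-joint arm with a two-finger parallel gripper is mounted at the origin on the work surface. World frame = base frame: x ahead of the robot, y to its left, z up, the work surface at z = 0. Lengths are in mm, angles in rad, forces in N, time in s.
With the tool pointing down it reaches from about 275 to 750 mm from the base axis. Payload 10.2 kg.
Tool frame: the origin (TCP) lies midway between the tips of the shut fingers; the grasp point (between the pads) lies 19 mm behind it (ctrl.grasp_offset is the distance from the TCP to the grasp point, in mm); z points along the fingers, y is the line along which they close (so a half turn about z gives the same grasp; the last joint's range is limited). The gripper opens to 85 mm and grips with 20 to 120 N. Pads are 22 mm wide; open, the fingers measure 114 mm over their backs; the gripper's body (76 mm by 85 mm) begins 54 mm behind the grasp point. The pads swing forward as they close: fully open they stand 13 mm farther back than shut.
Start: joints at [-1.521, 0.313, 1.498, -0, 1.331, -0.223], TCP at [141.437, -505.595, 231.294] pointing down, gripper open.
Joint ranges: [-2.94, 2.94], [-0.97, 2.17], [0.19, 2.56], [-1.23, 4.37], [0.02, 3.11], [-2.88, 2.88]. Speed limits (rad/s): [2.39, 2.39, 3.01, 3.14, 3.14, 3.14].

## Interface

Orientations are given as a unit quaternion [w, x, y, z].
In Python, from rig import ctrl, viewer, models gives the robot as it stands. The module is installed in compiled form; this text tells all that it offers.
- The arm moves only by the shell command python3 -m pendant 'ROWS' [OPENING] [FORCE]. ROWS is text: rows parted by semicolons, each of 4 numbers parted by spaces: the shift along the tool's x, y, z in m, then the turn about the tool's z in rad. In form: x y z yaw; .... A call has 1 to 10 rows; each row shifts and turns the commanded pose from where the row before left it, along the tool's axes as they then stand; what a row does not reach is not made up. A row lasts 1/8 s, in which the tool goes at most 62.5 mm and 10.7 degrees, less where a joint would pass 70% of its speed; a pose out of reach is approached as far as the arm can. A call is refused whole if a number of a shift passes 0.0625 or a number of a turn 0.188, either way. A call with a gripper value outside its range is refused whole. OPENING is the opening, from 0 (shut) to 1 (fully open), set as the call begins (- or left out, the last holds). The fingers move at their own pace and stop on an object; FORCE is the grip in N (left out, the last holds). Time passes only in rows, so rows that do not move let the fingers close. It gives the time, the measured TCP pose, the force, the opening and the grip force at its end, in the units of the state.
- ctrl.sense(): the state, without advancing time (a new reading comes with each control period).
- viewer.capture(name): name is "scene" or "top" or "wrist"; returns a dict with "color" (480x640x3 uint8, red, green, blue), "vertical_fov" (degrees; the focal length in pixels is half the picture's height over the tangent of half this angle, whatever the lens; pixels are square), "cx", "cy" (the principal point, pixels), "dist" ([k1, k2, p1, p2, k3] as OpenCV has them; the pictures are not rectified), "pose" (4x4, takes a point from camera to world coordinates). Camera axes: x right, y down, z forward; pixel columns grow to the right and rows downward; lengths in mm; the calibration is good to about 2 mm. A picture is of the moment at which its call begins. There is no depth.
- ctrl.finish_job(): hands the job in; it is judged then, once.
Trained networks look in the newest picture that a camera, given by its name, has taken for a name from the list of things; names that differ only in an ending like _2 or _b are one class to them, and where a whole thing is asked for, a point or a joint stands for the part that bears it (a point fixed in the world has none). Each returns a list of dicts, best first, with "p" (0 to 1); they miss things now and then, are a little off and sometimes report something else, mostly with a low value. They report only what shows in the picture. A call takes as long as a camera call. They do not tell look-alikes from the thing itself.
- models.boxes_of(camera, query): "at" ([x, y, z] in mm, in world coordinates, good to about 4 mm: the middle of the surface that is visible of it).
The state is a dict: "time_s": time; "joints": joint angles; "dq": joint speeds; "tau": joint torques, N m; "eef_pos": TCP position; "ee_rot": TCP orientation; "force": force on the tool from outside, world axes, zero at the start; "wrist_torque": the same for the moment, N m; "grip_width": opening from 0.0 (shut) to 1.0 (fully open); "grip_force": force on a finger pad.
Only numpy, scipy, OpenCV 4.12 (cv2) and the standard library are available. Lean on these libraries where they do the work, as an engineer would, in place of code of your own. Each camera call takes 0.05 s, during which the arm holds its last target. There are 200 camera calls.

## Working session

There is one attempt and no reset: what is moved stays moved. The work goes in short steps, Python scripts to look and compute and a shell command to move; the robot and the scene stay as the last step left them, time stands still between calls to the robot, and variables do not carry over. Pictures are saved under pics/ and viewed, at most 10 in all, crops included, and the job is handed in when it is done.

```bash
mkdir -p pics; cat > h.py <<'E'
import numpy as np, cv2
from rig import ctrl, viewer, models
def cap(n,f=None):
    c=viewer.capture(n)
    if f: cv2.imwrite('pics/'+f,c['color'][:,:,::-1])
    return c
def K(c):
    f=240/np.tan(np.radians(c['vertical_fov'])/2)
    return np.array([[f,0,c['cx']],[0,f,c['cy']],[0,0,1.]])
def proj(c,P):
    T=np.linalg.inv(np.array(c['pose']));P=np.atleast_2d(np.array(P,float))
    r=cv2.projectPoints(P,cv2.Rodrigues(T[:3,:3])[0],T[:3,3],K(c),np.array(c['dist']))[0]
    return r[:,0]
def unproj(c,uv,z):
    p=cv2.undistortPoints(np.array(uv,float).reshape(-1,1,2),K(c),np.array(c['dist']))[:,0]
    T=np.array(c['pose']);d=np.c_[p,np.ones(len(p))]@T[:3,:3].T
    return T[:3,3]+d*((z-T[2,3])/d[:,2])[:,None]
E
python3 - <<'E'
from h import *
for n in ('scene','top'):
    c=cap(n,n+'1.png'); print(n,np.round(np.array(c['pose']),2).tolist(),c['vertical_fov'])
    for q in ('shelf','shelf_fin','shelf_tabs','stand','slots','tray'):
        for d in models.boxes_of(n,q): print(q,round(d['p'],2),np.round(d['at']),proj(c,d['at']).round()[0])
print(ctrl.sense(), ctrl.grasp_offset)
E
```

```text
scene [[0.25, 0.83, -0.5, 1121.69], [0.97, -0.21, 0.12, -148.08], [-0.0, -0.51, -0.86, 961.5], [0.0, 0.0, 0.0, 1.0]] 46.70692184110412
shelf 0.96 [ 844. -166.    6.] [257. 386.]
shelf 0.59 [656. 146.   5.] [393. 256.]
shelf 0.55 [855.  25.   9.] [364. 366.]
shelf_fin 0.75 [ 843. -166.    4.] [257. 386.]
shelf_fin 0.69 [656. 148.   6.] [394. 255.]
shelf_fin 0.69 [858.  25.   7.] [365. 367.]
shelf_tabs 0.78 [ 845. -168.   10.] [256. 387.]
shelf_tabs 0.76 [659. 146.   6.] [393. 257.]
shelf_tabs 0.55 [857.  25.   8.] [365. 367.]
stand 0.62 [376. 159.  57.] [359. 132.]
slots 0.74 [378. 163.  53.] [361. 134.]
top [[0.03, -0.99, 0.16, 473.99], [-1.0, -0.03, 0.02, -25.1], [-0.01, -0.16, -0.99, 1083.21], [0.0, 0.0, 0.0, 1.0]] 48.20267821344181
shelf 0.94 [651. 153.   5.] [255. 231.]
shelf 0.88 [ 838. -173.    5.] [414. 147.]
shelf 0.71 [845.  33.   9.] [316. 141.]
shelf_fin 0.93 [845.  38.   1.] [314. 143.]
shelf_fin 0.66 [ 843. -173.    8.] [415. 145.]
shelf_fin 0.63 [650. 152.   6.] [255. 232.]
shelf_tabs 0.93 [849.  35.   4.] [315. 140.]
shelf_tabs 0.89 [ 839. -171.    5.] [413. 147.]
shel
[... 215 characters left out ...]
.7, 'joints': array([-1.52140766e+00,  3.12910689e-01,  1.49771331e+00, -1.06933766e-06,
        1.33101227e+00, -2.23418405e-01]), 'dq': array([ 0.00023396, -0.00151073, -0.00058883,  0.00323955, -0.00102185,
       -0.00113542]), 'tau': array([-2.42196456e-04, -4.12110007e+01, -2.59869558e+01, -1.59311453e-04,
        6.64061245e-04,  1.79401614e-07]), 'eef_pos': array([ 141.43238926, -505.58856996,  231.28368624]), 'ee_rot': array([-2.17695072e-05,  9.90711435e-01,  1.35981070e-01,  1.37772497e-06]), 'force': array([-0.68319598, -0.26437924, -0.32245075]), 'wrist_torque': array([ 0.06464241, -0.01263711, -0.00330687]), 'grip_force': 0.0, 'grip_width': 1.002860442912709} 18.700000000000003
```

View pics/scene1.png

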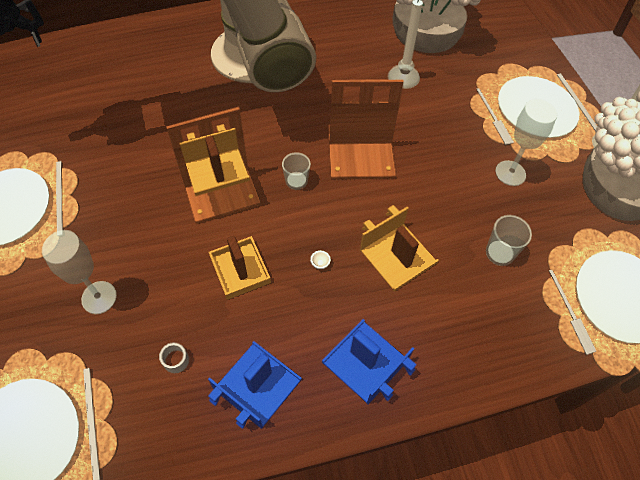

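View pics/top1.png

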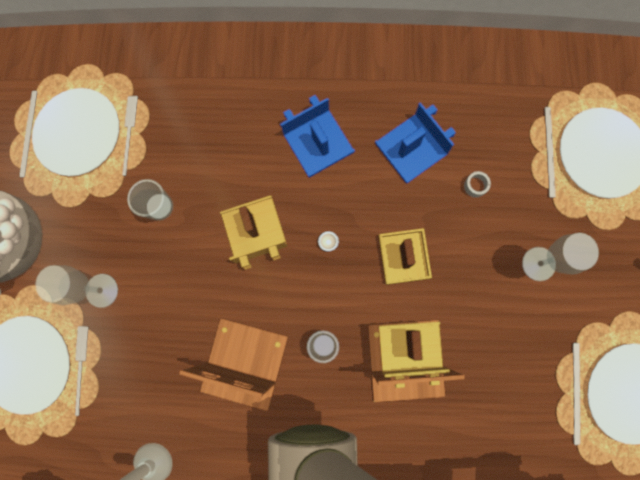

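Candidates for the shelf: the loose brass shelf, top (253,230) / scene (398,250). The others are two blue look-alikes at top (318,138) and (415,147), the brass tray without tabs at top (405,256), and the hung shelf at top (410,350). I choose the loose brass one at top (253,230). The empty stand is at top (243,365). I'll check this in a close crop.

```bash
python3 - <<'E'
import cv2,numpy as np
a=cv2.imread('pics/top1.png')[190:420,175:335];b=cv2.imread('pics/scene1.png')[70:300,315:455]
r=lambda i:cv2.resize(i,None,fx=2.6,fy=2.6,interpolation=cv2.INTER_CUBIC)
o=np.hstack([r(a),r(b)]);cv2.imwrite('pics/crop1.png',o);print(o.shape)
E
```

```text
(598, 780, 3)
```

View pics/crop1.png

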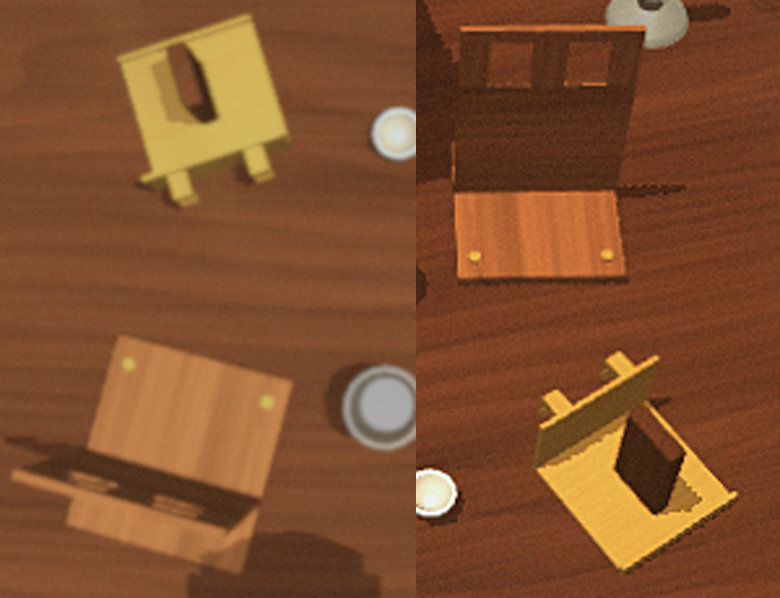

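```bash
cat > fit.py <<'E'
from h import *
from scipy.optimize import least_squares
ct,cs=viewer.capture('top'),viewer.capture('scene')
t=lambda u,v:(ct,(u/2.6+175,v/2.6+190)); s=lambda u,v:(cs,((u-416)/2.6+315,v/2.6+70))
SH=[(t(120,57),(110,55,12)),(t(250,15),(110,-55,12)),(t(143,183),(0,55,64)),(t(288,137),(0,-55,64)),
 (s(537,430),(2,-55,64)),(s(658,358),(2,55,64)),(s(625,572),(110,-55,6)),(s(737,493),(110,55,12))]
ST=[(s(461,28),(-3,-70,198)),(s(645,29),(-3,70,198)),(s(487,85),(0,-47,140)),(s(608,86),(0,47,140)),(s(533,87),(0,-13,140)),(s(564,86),(0,13,140)),
 (s(459,276),(90,'-w',12)),(s(627,275),(90,'w',12)),(t(120,337),(90,'w',12)),(t(291,381),(90,'-w',12)),(t(13,472),(0,70,198))]
def fit(L,p0):
    def r(p):
        o=[]
        for (c,uv),q in L:
            x,y,z=q; y={'w':p[3],'-w':-p[3]}.get(y,y); a=p[2]
            o+=list(proj(c,[p[0]+x*np.cos(a)-y*np.sin(a),p[1]+x*np.sin(a)+y*np.cos(a),z])[0]-uv)
        return np.r_[o,(p[3]-65)*.01]
    f=least_squares(r,p0,loss='soft_l1'); print(f.x.round(3)); print(f.fun.reshape(-1)[:-1].reshape(-1,2).round(1).tolist()); return f.x
a=fit(SH,[600,140,.2,65]); b=fit(ST,[370,170,-.2,65])
R=lambda a:np.array([[np.cos(a),-np.sin(a)],[np.sin(a),np.cos(a)]])
print('fin',a[:2]+R(a[2])@[62,0])
E
python3 fit.py
```

```text
[6.04234e+02 1.36651e+02 3.49000e-01 6.50000e+01]
[[-1.3, -0.2], [-0.4, -0.8], [-0.0, -1.0], [-1.5, -1.2], [0.0, -1.4], [-1.7, -1.0], [-2.1, -0.0], [-1.2, -0.0]]
[ 3.71203e+02  1.66937e+02 -2.38000e-01  6.87130e+01]
[[-0.4, -0.2], [0.3, -0.7], [-0.0, -0.1], [-0.5, -0.6], [-1.0, -0.9], [-0.2, -0.6], [-0.5, -0.0], [-1.0, -0.1], [-0.9, -2.5], [-0.7, -0.7], [-0.7, -2.6]]
fin [662.50508642 157.82942119]
```

The crop shows the brass shelf with its two hooked tabs facing the robot (tabs at top (245,262) and (274,255)), and the empty stand with two open slots. This confirms the choice. I'll lift, then travel to above the fin.

```bash
python3 -m pendant '0 0 -0.06 0;0.048 -0.0355 0 -0.076;0.048 -0.0355 0 0;0.048 -0.0355 0 0;0.048 -0.0355 0 0;0.048 -0.0355 0 0;0.048 -0.0355 0 0;0.048 -0.0355 0 0;0.048 -0.0355 0 0;0.048 -0.0355 0 0' 1 100
```

```text
time_s: 2.05
eef_pos: [442.7, -58.5, 291.6]
ee_rot: [0.0, 0.985, 0.174, 0.0]
force: [-0.2, -0.8, 1.8]
grip_width: 1.002
grip_force: 0.0
```

```bash
python3 -m pendant '0.0547 -0.0256 0 0;0.0547 -0.0256 0 0;0.0547 -0.0256 0 0;0.0547 -0.0256 0 0;0.0547 -0.0256 0 0;0 0 0.05 0;0 0 0.03 0;0 0 0 0'; python3 - <<'E'
from h import *
c=cap('wrist','w1.png')
s=ctrl.sense();print(s['eef_pos'],s['ee_rot'],np.round(c['pose'],2).tolist())
a=.349;R=np.array([[np.cos(a),-np.sin(a),0],[np.sin(a),np.cos(a),0],[0,0,1]])
P=lambda q:proj(c,R@np.array(q,float)+[604.2,136.7,0]).round().astype(int)[0]
im=cv2.imread('pics/w1.png')
for x in(37,87):
  for y in(-8,8): cv2.circle(im,P((x,y,90)).tolist(),3,(0,255,0),1)
for q in((0,55,64),(0,-55,64),(110,55,12),(110,-55,12)): cv2.circle(im,P(q).tolist(),3,(0,255,0),1)
cv2.imwrite('pics/w1o.png',im)
E
```

```text
time_s: 3.05
eef_pos: [654.4, 153.4, 209.0]
ee_rot: [-0.0, 0.985, 0.174, -0.002]
force: [-0.3, -0.0, 0.3]
grip_width: 1.002
grip_force: 0.0
[655.16641166 153.38522207 211.49189948] [-4.48334483e-05  9.84836339e-01  1.73485641e-01 -3.39945742e-04] [[0.34, -0.89, -0.29, 726.64], [-0.94, -0.33, -0.1, 179.63], [-0.0, 0.31, -0.95, 350.51], [0.0, 0.0, 0.0, 1.0]]
```

View pics/w1o.png

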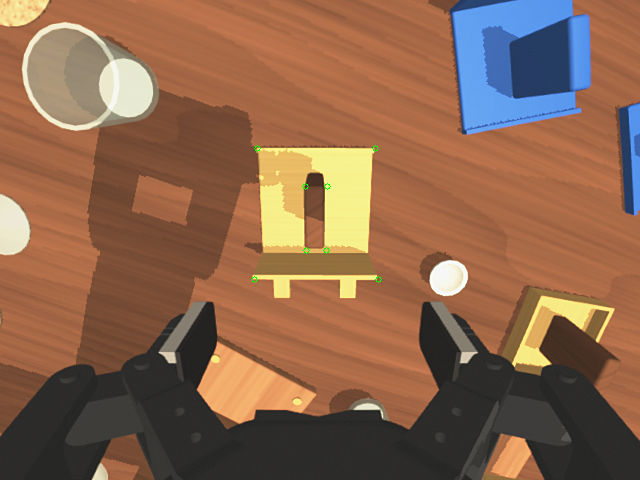

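The wrist view matches the fitted shelf to about 1–2 px: fin at (315,215), tabs at (282,288) and (347,288). I'll descend and grip.

```bash
python3 -m pendant '0.0015 -0.0017 0.052 0;0 0 0.052 0;0 0 0.04 0;0 0 0.012 0;0 0 0 0'; python3 -m pendant '0 0 0 0;0 0 0 0;0 0 0 0;0 0 0 0;0 0 0 0;0 0 0 0;0 0 0 0;0 0 0 0' 0 110
```

```text
time_s: 3.72
eef_pos: [657.0, 155.5, 57.1]
ee_rot: [0.0, 0.985, 0.173, 0.001]
force: [-0.5, -0.2, 0.3]
grip_width: 0.998
grip_force: 0.0
time_s: 4.72
eef_pos: [656.3, 155.7, 55.9]
ee_rot: [-0.0, 0.985, 0.174, 0.0]
force: [0.3, 0.8, 5.6]
grip_width: 0.175
grip_force: 107.8
```

```bash
python3 -m pendant '0 0 -0.02 0;0 0 -0.04 0;0 0 -0.045 0;0 0 -0.025 0;0 0 0 0.147;0 0 0 0.147;0 0 0 0.147;0 0 0 0.146;0 0 0 0'; python3 -c "
from h import *
s=ctrl.sense();q=s['ee_rot'];a=2*np.arctan2(q[2],q[1]);d=np.array([483.5,139.7])-s['eef_pos'][:2]
print(s['eef_pos'],a,d@[np.cos(a),np.sin(a)],d@[np.sin(a),-np.cos(a)],s['grip_width'],s['force'],s['wrist_torque'])"
```

```text
time_s: 5.85
eef_pos: [655.8, 155.4, 185.5]
ee_rot: [0.0, 0.993, -0.118, -0.0]
force: [-0.1, 0.0, -3.7]
grip_width: 0.172
grip_force: 107.4
[655.82010741 155.41601033 185.54632778] -0.23697276196317513 -163.81478813360732 55.730849525590955 0.17249639411136378 [-0.08755749  0.0322162  -3.71178592] [-0.06287848  0.00617332 -0.01585463]
```

```bash
python3 -m pendant '-0.03 0.01 0 0;-0.045 0.0155 0.004 0;-0.045 0.0155 0.005 0;-0.03 0.01 0.0045 0;-0.014 0.0047 0 0;0 0 0 0;0 0 0 0'; python3 - <<'E'
from h import *
s=ctrl.sense();q=s['ee_rot'];a=2*np.arctan2(q[2],q[1]);R=lambda a:np.array([[np.cos(a),-np.sin(a),0],[np.sin(a),np.cos(a),0],[0,0,1]])
p=s['eef_pos'];print(p,a)
S=np.array([371.2,166.9,0]);b=-.238
sh=p+R(a)@[-55.5,0,-56];print('shelf in stand',R(b).T@(sh-S))
ims=[]
for n,m in(('scene',(300,60,180,260)),('wrist',(0,0,0,0))):
    c=cap(n);im=cv2.cvtColor(c['color'],cv2.COLOR_RGB2BGR)
    im2=cv2.resize(im,None,fx=3,fy=3,interpolation=cv2.INTER_CUBIC)
    for col,A,o,L in(((0,255,0),R(a),sh,[(2,-55,64),(2,55,64),(110,-55,12),(110,55,12),(-18,-30,60),(-18,30,60),(0,-55,0),(0,55,0)]),((255,0,255),R(b),S,[(0,-70,198),(0,70,198),(0,47,140),(0,-47,140),(0,13,140),(0,-13,140),(0,47,186),(0,-47,186),(90,68.7,12),(90,-68.7,12)])):
        for l in L: cv2.circle(im2,(proj(c,A@np.array(l,float)+o)[0]*3+1).round().astype(int).tolist(),4,col,1)
    if n=='scene': cv2.imwrite('pics/s2.png',im2[180:780,870:1670])
    else: cv2.imwrite('pics/w2.png',cv2.resize(im2,(800,600),interpolation=cv2.INTER_AREA))
E
```

```text
time_s: 6.72
eef_pos: [484.2, 140.1, 172.1]
ee_rot: [-0.0, 0.993, -0.118, 0.0]
force: [0.7, 0.4, -4.3]
grip_width: 0.173
grip_force: 107.8
[484.23235011 140.06215943 172.09207549] -0.23702367819977002
shelf in stand [ 60.67343229   0.51294141 116.09207549]
```

View pics/s2.png

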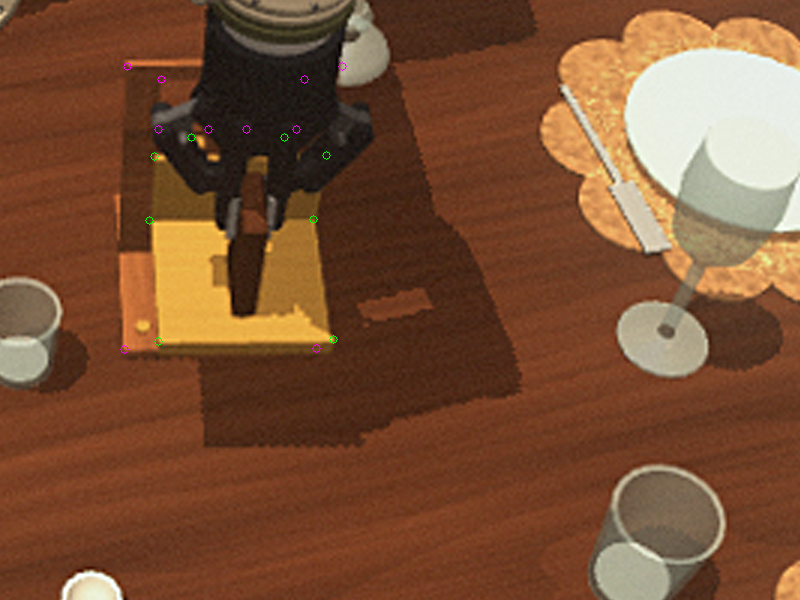

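View pics/w2.png

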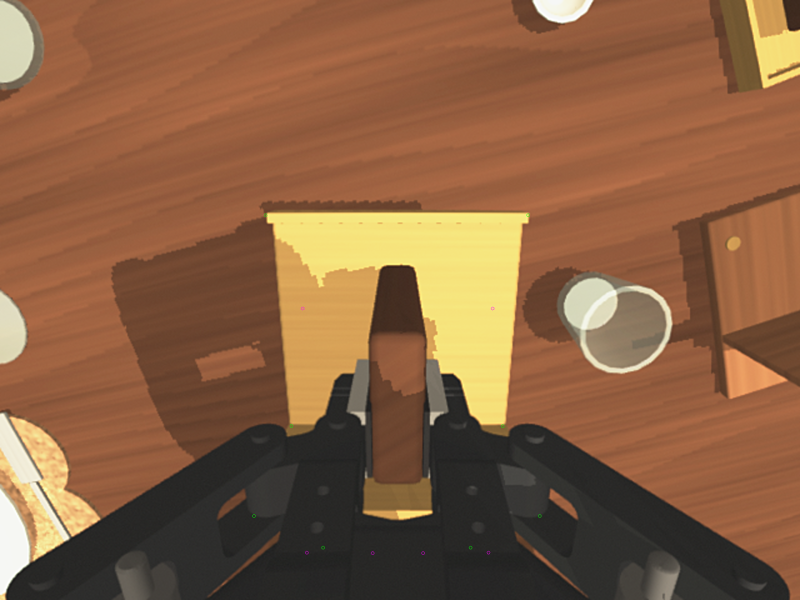

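Scene and wrist pictures agree with the model: the shelf is level with its lip at scene-crop (245,345), and the tabs line up with the slots. I'll insert slowly.

```bash
python3 -m pendant '-0.015 0.0005 0 0;-0.015 0 0 0;-0.012 0 0 0;-0.007 0 0 0;0 0 0 0' ; python3 -m pendant '-0.004 0 0 0;-0.003 0 0 0;0 0 0 0;0 0 0 0'; python3 -c "
from h import *
s=ctrl.sense();q=s['ee_rot'];a=2*np.arctan2(q[2],q[1]);b=-.238
R=lambda a:np.array([[np.cos(a),-np.sin(a),0],[np.sin(a),np.cos(a),0],[0,0,1]])
print(R(b).T@(s['eef_pos']+R(a)@[-55.5,0,-56]-[371.2,166.9,0]))"
```

```text
time_s: 7.45
eef_pos: [435.6, 151.3, 172.0]
ee_rot: [-0.0, 0.993, -0.119, 0.0]
force: [0.4, -0.7, -3.5]
grip_width: 0.173
grip_force: 107.9
time_s: 7.95
eef_pos: [429.1, 152.8, 171.8]
ee_rot: [-0.0, 0.993, -0.119, 0.0]
force: [0.9, 0.3, -3.6]
grip_width: 0.174
grip_force: 107.9
[ 4.08857755e+00 -4.11324337e-02  1.15822437e+02]
```

No contact so far. I'll touch the plate gently to the board to fix x.

```bash
for i in 1; do python3 -m pendant '-0.002 0 0 0;0 0 0 0'; done; python3 -m pendant '-0.002 0 0 0;0 0 0 0'; python3 -m pendant '-0.0015 0 0 0;0 0 0 0'
```

```text
time_s: 8.2
eef_pos: [426.9, 153.3, 171.8]
ee_rot: [0.0, 0.993, -0.119, -0.0]
force: [0.3, 1.3, -4.4]
grip_width: 0.173
grip_force: 107.8
time_s: 8.45
eef_pos: [425.0, 153.8, 171.8]
ee_rot: [-0.0, 0.993, -0.119, -0.0]
force: [0.1, -0.2, -4.2]
grip_width: 0.172
grip_force: 107.9
time_s: 8.7
eef_pos: [423.7, 154.2, 171.9]
ee_rot: [-0.0, 0.993, -0.119, 0.0]
force: [1.0, 0.5, -3.2]
grip_width: 0.173
grip_force: 107.9
```

```bash
python3 -m pendant '-0.0015 0 0 0;0 0 0 0'; python3 -m pendant '-0.0015 0 0 0;0 0 0 0'
```

```text
time_s: 8.95
eef_pos: [423.5, 154.4, 172.3]
ee_rot: [-0.0, 0.993, -0.119, 0.002]
force: [6.1, 0.0, -6.0]
grip_width: 0.171
grip_force: 107.6
time_s: 9.2
eef_pos: [423.3, 154.6, 172.6]
ee_rot: [-0.0, 0.993, -0.118, 0.004]
force: [13.2, -1.5, -8.5]
grip_width: 0.171
grip_force: 107.5
```

Plate contact came at TCP x≈423.6. I'll back off to about 1.5 mm from the board and lower.

```bash
python3 -m pendant '0.0042 0 0 0;0 0 0 0' ; python3 -m pendant '0 0 0.005 0;0 0 0.005 0;0 0 0.004 0;0 0 0 0'; python3 -m pendant '0 0 0.004 0;0 0 0.004 0;0 0 0 0'
```

```text
time_s: 9.45
eef_pos: [424.6, 153.8, 171.6]
ee_rot: [0.0, 0.993, -0.119, -0.001]
force: [-1.1, 0.0, -3.8]
grip_width: 0.168
grip_force: 108.0
time_s: 9.95
eef_pos: [424.6, 153.8, 157.4]
ee_rot: [0.0, 0.993, -0.119, -0.0]
force: [-0.2, 0.3, -3.8]
grip_width: 0.174
grip_force: 108.0
time_s: 10.32
eef_pos: [424.6, 153.8, 149.5]
ee_rot: [0.0, 0.993, -0.119, -0.0]
force: [0.0, 0.3, -3.5]
grip_width: 0.173
grip_force: 107.9
```

Free so far, with 3–4 mm left to the seat at TCP z≈146.

```bash
python3 -m pendant '0 0 0.002 0;0 0 0 0';python3 -m pendant '0 0 0.002 0;0 0 0 0'; python3 -m pendant '0 0 0.0015 0;0 0 0 0'
```

```text
time_s: 10.58
eef_pos: [424.8, 153.8, 147.7]
ee_rot: [0.0, 0.993, -0.119, -0.0]
force: [-0.6, 0.6, -4.3]
grip_width: 0.173
grip_force: 107.9
time_s: 10.82
eef_pos: [424.9, 153.8, 145.8]
ee_rot: [-0.0, 0.993, -0.119, 0.0]
force: [0.4, -0.7, -3.9]
grip_width: 0.172
grip_force: 108.3
time_s: 11.08
eef_pos: [425.1, 153.9, 145.3]
ee_rot: [-0.0, 0.993, -0.119, 0.0]
force: [-1.8, -0.9, 7.6]
grip_width: 0.169
grip_force: 110.1
```

Seated: the force stepped up 11 N at z≈89.5. I'll open and look before withdrawing.

```bash
python3 -m pendant '0 0 0 0;0 0 0 0;0 0 0 0;0 0 0 0;0 0 0 0;0 0 0 0' 0.7; python3 -m pendant '0 0 -0.03 0;0 0 -0.05 0;0 0 -0.06 0;0 0 -0.06 0;0.06 0 0 0;0.06 0 0 0;0.06 0 0 0;0.06 0 0 0;0 0 0 0'; python3 - <<'E'
from h import *
S=np.array([371.2,166.9,0]);b=-.238
R=np.array([[np.cos(b),-np.sin(b),0],[np.sin(b),np.cos(b),0],[0,0,1]])
o=[]
for n,(x0,y0) in(('scene',(315,60)),('top',(175,290))):
    c=cap(n);im=cv2.resize(cv2.cvtColor(c['color'],cv2.COLOR_RGB2BGR),None,fx=3,fy=3,interpolation=cv2.INTER_CUBIC)
    for l in[(2,-55,64),(2,55,64),(110,-55,12),(110,55,12),(37,0,90),(87,0,90)]: cv2.circle(im,(proj(c,R@(np.array(l,float)+[0,0,90])+S)[0]*3+1).round().astype(int).tolist(),4,(0,255,0),1)
    o.append(im[y0*3:y0*3+450,x0*3:x0*3+390])
cv2.imwrite('pics/end.png',np.hstack(o))
E
```

```text
time_s: 11.82
eef_pos: [424.8, 153.9, 144.3]
ee_rot: [-0.0, 0.993, -0.119, -0.0]
force: [0.0, 0.7, 1.1]
grip_width: 0.698
grip_force: 0.0
time_s: 12.95
eef_pos: [661.2, 95.5, 338.8]
ee_rot: [0.0, 0.993, -0.12, -0.003]
force: [-0.4, 0.4, -0.6]
grip_width: 0.701
grip_force: 0.0
```

View pics/end.png

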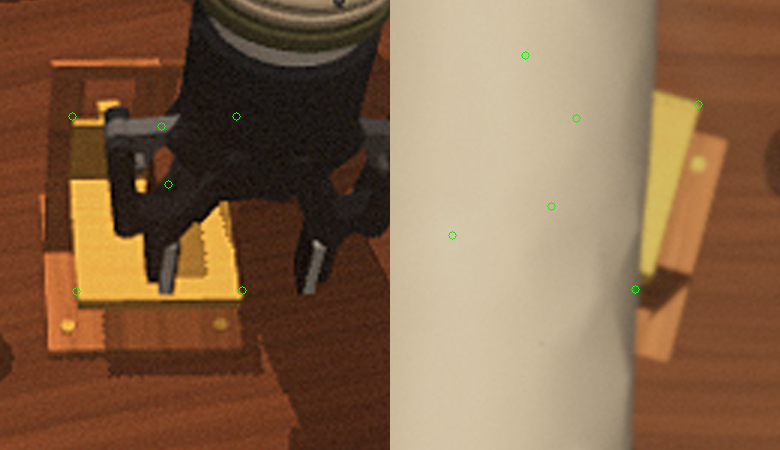

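The arm hides part of the view. I'll move aside and check once more.

```bash
python3 -m pendant '0 0.06 0 0;0 0.06 0 0;0 0.06 0 0;0 0.06 0 0;0 0.06 0 0;0 0.06 0 0;0 0 0 0'; python3 - <<'E'
from h import *
S=np.array([371.2,166.9,0]);b=-.238
R=np.array([[np.cos(b),-np.sin(b),0],[np.sin(b),np.cos(b),0],[0,0,1]])
o=[]
for n,(x0,y0) in(('scene',(315,60)),('top',(175,290))):
    c=cap(n);im=cv2.resize(cv2.cvtColor(c['color'],cv2.COLOR_RGB2BGR),None,fx=3,fy=3,interpolation=cv2.INTER_CUBIC)
    for l in[(2,-55,64),(2,55,64),(110,-55,12),(110,55,12),(37,0,90),(87,0,90)]: cv2.circle(im,(proj(c,R@(np.array(l,float)+[0,0,90])+S)[0]*3+1-[x0*0,0]).round().astype(int).tolist(),4,(0,255,0),1)
    o.append(im[y0*3:y0*3+450,x0*3:x0*3+390])
cv2.imwrite('pics/end2.png',np.hstack(o))
E
```

```text
time_s: 13.92
eef_pos: [570.9, -255.1, 345.5]
ee_rot: [0.001, 0.993, -0.121, 0.001]
force: [-0.5, 0.7, -0.9]
grip_width: 0.699
grip_force: 0.0
```

View pics/end2.png

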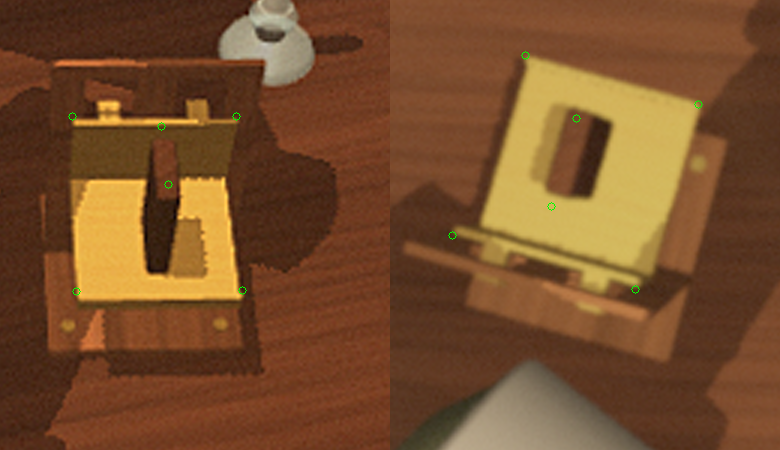

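The final pictures show the shelf level against the board: plate edge at scene-crop row 120, both tabs through the slots at (108,108) and (198,108), and all corners within 2–3 px of the seated pose. The tray was never approached.

```bash
python3 -c "
from rig import ctrl
print(ctrl.finish_job())"
```

```text
the job is handed in; nothing more can be done
None
```

The brass shelf hangs level on the empty stand with both tabs seated in the slots, the tray was left alone, and the job is handed in at about 14 s; no verdict came back.

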